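Stack the tiered lunch box

TASK

Put the washed steel lunch box together on its wooden base: the deepest tier on the base first, then the medium one, then the shallow one, and last the lid that fits (the smaller of the two), each seated fully and level with its foot inside the rim below. Leave the larger lid, the salt shaker and the lemon where they are.

Things in the scene. Friction and masses are not known exactly. Their poses are not given: they have to be found in the camera images.
- base_ring (a point): the lunch box's base, fixed: dark wooden disc 84 mm in diameter and 8 mm thick with a raised steel ring on it, 60 mm outer and 54 mm inner diameter, whose top edge is 16 mm above the surface the base stands on; the recess in the ring is 8 mm deep. The point is the ring's centre at the height of its top edge; z up. Stands, like the parts, on a 4 mm mat on the worktop
- deep_center (a point): the deepest open round steel tier of the lunch box: straight cylinder 60 mm in diameter over a tapered foot 6 mm high (46 mm diameter at its shoulder, 40 mm at the bottom), 60 mm high in all, wall 3 mm, open top with 54 mm inner diameter; stands on its foot, upright. The point is its centre, 30 mm above its underside; z up. When seated, its foot is inside the ring or rim below and its shoulder (6 mm above its underside) rests on that rim
- medium_center (a point): the medium open round steel tier of the lunch box: straight cylinder 60 mm in diameter over a tapered foot 6 mm high (46 mm diameter at its shoulder, 40 mm at the bottom), 42 mm high in all, wall 3 mm, open top with 54 mm inner diameter; stands on its foot, upright. The point is its centre, 21 mm above its underside; z up. When seated, its foot is inside the ring or rim below and its shoulder (6 mm above its underside) rests on that rim
- shallow_center (a point): the shallow open round steel tier of the lunch box: straight cylinder 60 mm in diameter over a tapered foot 6 mm high (46 mm diameter at its shoulder, 40 mm at the bottom), 26 mm high in all, wall 3 mm, open top with 54 mm inner diameter; stands on its foot, upright. The point is its centre, 13 mm above its underside; z up. When seated, its foot is inside the ring or rim below and its shoulder (6 mm above its underside) rests on that rim
- lid_knob (a point): the lunch box's lid: steel disc 60 mm in diameter and 5 mm thick over a tapered foot 6 mm high (46 mm diameter at its shoulder, 40 mm at the bottom), with an upright black knob 20 mm in diameter and 22 mm high on top; 33 mm high in all, lying with its knob up. The point is the knob's centre, 22 mm above the underside; z up. When seated, its disc's underside (6 mm above its lowest face) rests on the rim below
- big_lid_knob (a point): another, larger lid that does not belong to the lunch box: steel disc 84 mm in diameter with the same black knob, 33 mm high in all; leave it. The point is its knob's centre, 22 mm above its underside. Lies on the cooktop left of the mat; a microwave hangs over the cooktop behind it (x over 0.55 m, y over 0, from 0.42 m up) and wall cabinets over the rear of the worktop: keep the arm clear
- salt_center (a point): salt shaker, 44 mm in diameter and 90 mm high, standing; leave it. The point is its centre
- lemon_center (a point): lemon, 78 x 55 x 56 mm; leave it. The point is its centre
Mind the look-alikes: they are no part of the job. What is shaped like the part that bears deep_center but black or blue is not meant.

How it is judged:
On the way, in this order (a step that is already met when the one before it is completed fails the run):
1. the deepest tier is seated on the base (z of deep_center in the frame of base_ring between 0.021 and 0.027 m and horizontal distance between deep_center and base_ring below 0.007 m and angle between deep_center's own z axis and vertical below 0.06 rad), for 0.2 s.
2. the medium tier is seated on the deepest (z of medium_center in the frame of deep_center between 0.042 and 0.048 m and horizontal distance between medium_center and deep_center below 0.007 m and angle between medium_center's own z axis and vertical below 0.06 rad), for 0.2 s.
3. the shallow tier is seated on the medium one (z of shallow_center in the frame of medium_center between 0.025 and 0.031 m and horizontal distance between shallow_center and medium_center below 0.007 m and angle between shallow_center's own z axis and vertical below 0.06 rad), for 0.2 s.
4. the lid is seated on the shallow tier (z of lid_knob in the frame of shallow_center between 0.026 and 0.032 m and horizontal distance between lid_knob and shallow_center below 0.007 m and angle between lid_knob's own z axis and vertical below 0.06 rad), for 0.2 s.
At the end, for the whole second after the job is handed in: deepest, medium and shallow tier and the smaller lid stand in this order on the base, each seated on the rim below (height within 3 mm, centres within 7 mm of the part below, tilt under 0.06 rad), released and at rest (all of step 1 and all of step 2 and all of step 3 and all of step 4); the robot touches nothing.
It fails at once if the larger lid is moved more than 25 mm (distance of big_lid_knob from where it was at the start of the episode above 0.025 m).
It fails at once if the salt shaker is moved more than 25 mm (distance of salt_center from where it was at the start of the episode above 0.025 m).
It fails at once if the lemon is moved more than 25 mm (distance of lemon_center from where it was at the start of the episode above 0.025 m).
It also fails if it takes over 99 s, if anything falls off the work surface, if the arm or the gripper's body presses on something with over 40 N, if the wrist force passes 120 N, or if a joint passes its speed limit or range.

ROBOT

A 6-joint arm with a two-finger parallel gripper is mounted at the origin on a cart in front of the work surface, level with it; the furniture and walls round the work are solid. World frame = base frame: x ahead of the robot, y to its left, z up, the work surface at z = 0. Lengths are in m, angles in rad, forces in N, time in s.
With the tool pointing down it reaches from about 0.375 to 0.925 m from the base axis. Payload 5.7 kg.
Tool frame: the origin (TCP) lies midway between the tips of the shut fingers; the grasp point (between the pads) lies 19 mm behind it; z points along the fingers, y is the line along which they close (so a half turn about z gives the same grasp; the last joint's range is limited). The gripper opens to 88 mm and grips with 3 to 60 N. Pads are 20 mm wide; open, the fingers measure 115 mm over their backs; the gripper's body (75 mm by 178 mm) begins 61 mm behind the grasp point.
Start: joints at [1.188, 0.359, 1.51, -0, 1.272, -0.115], TCP at [0.159, 0.579, 0.223] pointing down, gripper open.
Joint ranges: [-2.97, 2.97], [-1.01, 2.36], [0.21, 2.38], [-0.96, 4.11], [0.2, 2.71], [-2.98, 2.98]. Speed limits (rad/s): [2.39, 2.39, 3.14, 3.14, 3.14, 3.14].

INTERFACE

Orientations are given as a unit quaternion [x, y, z, w].
In Python, from bench import move_ptp, servo_line, goto_joints, move_gripper, sleep, inverse_kinematics, capture, PlanningError, close_job, spot_in, silhouettes, current_clock, current_joint_pos, current_qvel, current_joint_torque, current_position, current_orientation, current_force, current_torque, current_finger_gap, current_grip_force gives the robot as it stands. Calls block until the motion is done:
- move_ptp(position, orientation): joint-space move of the TCP to a pose.
- servo_line(position, orientation=None, rate=0.15, contact_N=None): straight line of the TCP; orientation=None keeps the orientation; rate is the mean speed in m/s. With contact_N (N) it stops when the force on the tool has changed by that much, and returns True; else False.
- goto_joints(angles): joint-space move.
- move_gripper(opening): finger opening in m; the grip force is fixed at half the most; returns when the fingers have stopped.
- sleep(seconds).
- inverse_kinematics(position, orientation): joint angles nearest the present ones, or None.
- capture(name): name is "scene" or "top"; returns a dict with "image" (420x560x3 uint8, blue, green, red), "range_z" (420x560 float32, m along the optical axis (not along the pixel's ray), 0 where there is no reading), "intrinsics" (3x3 intrinsics, pixels), "k1" (the pictures are not rectified: a ray, as slopes to the right and down, at radius r is drawn at 1 + k1 r^2 times it, then the intrinsics apply), "R" (3x3) and "t" (3): a world point X has camera coordinates R X + t. Camera axes: x right, y down, z forward; pixel columns grow to the right and rows downward; lengths in m; the calibration is good to about 2 mm. A picture is of the moment at which its call begins.
A pose or a line that the arm cannot do raises PlanningError and nothing moves.
- close_job(): hands the job in; it is judged then, once.
Trained networks look in the newest picture that a camera, given by its name, has taken for a name from the list of things; names that differ only in an ending like _2 or _b are one class to them, and where a whole thing is asked for, a point or a joint stands for the part that bears it (a point fixed in the world has none). Each returns a list of dicts, best first, with "conf" (0 to 1); they miss things now and then, are a little off and sometimes report something else, mostly with a low value. They report only what shows in the picture. A call takes as long as a camera call. They do not tell look-alikes from the thing itself.
- spot_in(camera, query): "xy" ([column, row] in pixels, amid what is visible of it).
- silhouettes(camera, query): "region" (420x560 bool, what is visible of it) and "xy" ([column, row] in pixels, amid what is visible of it).
Readings, each from a call of its own:
- current_clock(): time.
- current_joint_pos(): joint angles.
- current_qvel(): joint speeds.
- current_joint_torque(): joint torques, N m.
- current_position(): TCP position.
- current_orientation(): TCP orientation.
- current_force(): force on the tool from outside, world axes, zero at the start.
- current_torque(): the same for the moment, N m.
- current_finger_gap(): finger opening in m.
- current_grip_force(): force on a finger pad.
Only numpy, scipy, OpenCV 4.12 (cv2) and the standard library are available. Lean on these libraries where they do the work, as an engineer would, in place of code of your own. Each camera call takes 0.05 s, during which the arm holds its last target. There are 200 camera calls.

## Working session

There is one attempt and no reset: what is moved stays moved. The work goes in short steps, each a Python script; the robot and the scene stay as the last script left them, time stands still between calls to the robot, and variables do not carry over. Pictures are saved under pics/ and viewed, at most 14 in all, crops included, and the job is handed in when it is done.

```bash
ls; mkdir -p pics
python3 - <<'E'
from bench import *
import cv2
for c in("scene","top"):
    d=capture(c);cv2.imwrite(f"pics/{c}0.png",d["image"]);print(c,d["intrinsics"].tolist() if hasattr(d["intrinsics"],'tolist') else d["intrinsics"],d["k1"],d["R"],d["t"])
    for q in("base_ring","deep_center","medium_center","shallow_center","lid_knob","big_lid_knob","salt_center","lemon_center"):
        print(q,[(round(s["conf"],2),[int(v) for v in s["xy"]]) for s in spot_in(c,q)])
print(current_clock(),current_orientation())
E
```

```text
pics
scene [[450.1986747091768, 0.0, 283.7994078678089], [0.0, 450.1986747091768, 211.18948257317294], [0.0, 0.0, 1.0]] -0.06599941625140093 [[ 0.49328403 -0.86981705 -0.00944246]
 [-0.63533789 -0.35285114 -0.68690744]
 [ 0.59415203  0.34483963 -0.72668356]] [-0.31249126  0.23428427  1.09995925]
base_ring [(0.88, [285, 215])]
deep_center [(0.91, [350, 265]), (0.81, [324, 192]), (0.57, [356, 305]), (0.56, [384, 279])]
medium_center [(0.6, [333, 231]), (0.38, [399, 256])]
shallow_center [(0.53, [371, 206])]
lid_knob [(0.51, [290, 186])]
big_lid_knob [(0.83, [229, 178]), (0.7, [322, 187]), (0.64, [399, 256])]
salt_center [(0.92, [400, 253])]
lemon_center [(0.6, [196, 162])]
top [[409.76581981941297, 0.0, 279.59886891550224], [0.0, 409.76581981941297, 208.51044139492944], [0.0, 0.0, 1.0]] -0.022727160059097178 [[ 0.11883582 -0.99289714  0.00577256]
 [-0.97015628 -0.11734773 -0.21219402]
 [ 0.21136424  0.01961596 -0.97721051]] [-0.17576384  0.39311218  1.17106494]
base_ring [(0.61, [284, 211])]
deep_center [(0.94, [308, 173]), (0.92, [358, 249]), (0.76, [393, 249]), (0.7, [377, 284])]
medium_center [(0.72, [330, 215])]
shallow_center [(0.79, [352, 177])]
lid_knob [(0.72, [271, 174])]
big_lid_knob [(0.83, [215, 188])]
salt_center [(0.55, [396, 219])]
lemon_center [(0.85, [173, 181])]
0.9 [ 1.33499834e-01  9.91048835e-01 -1.88587867e-05  1.88301376e-05]
```

Run:
```python
import cv2
a=cv2.imread("pics/top0.png")[140:320,140:440];b=cv2.imread("pics/scene0.png")[130:330,160:440]
cv2.imwrite("pics/topc.png",cv2.resize(a,(800,480),interpolation=3));cv2.imwrite("pics/scenec.png",cv2.resize(b,(800,571),interpolation=3))
```

```text
(no output)
```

View pics/topc.png

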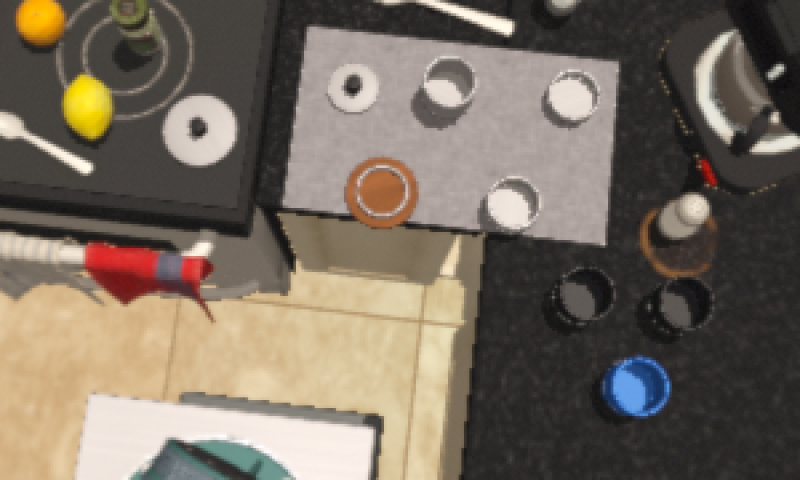

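View pics/scenec.png

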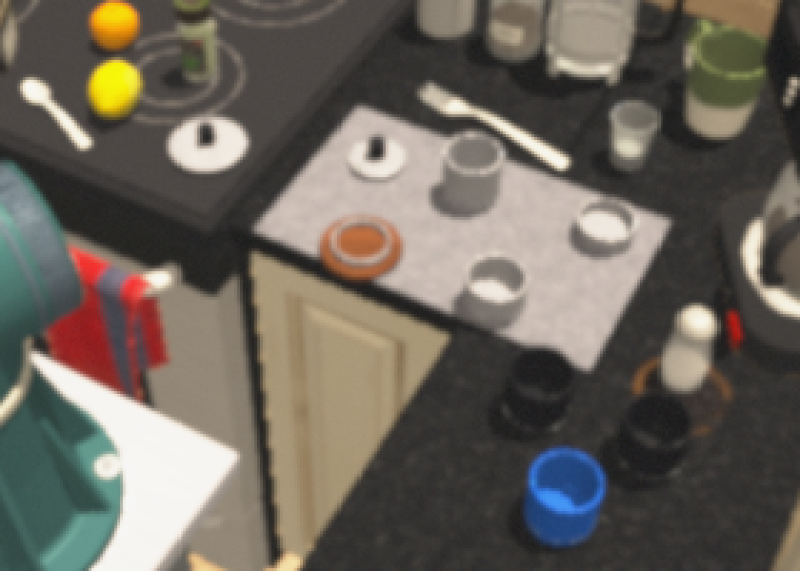

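The three steel tiers are, in top-view pixels: deep at (308,173), medium at (330,215) and shallow at (352,177). The lid is at (271,174) and the base at (284,211). The deep look-alikes are black at (358,249) and (393,249) and blue at (377,284). Only (308,173) is steel and on the mat, and the enlarged crops confirm it. The big lid on the cooktop is at (215,188). Next I measure the positions.

```bash
cat > h.py <<'E'
from bench import *
import numpy as np, cv2
from scipy.optimize import least_squares
def cloud(d):
    K=np.array(d["intrinsics"]);D=np.array([d["k1"],0,0,0,0.])
    u,v=np.meshgrid(np.arange(560.),np.arange(420.))
    n=cv2.undistortPoints(np.stack([u,v],-1).reshape(-1,1,2),K,D).reshape(420,560,2)
    z=d["range_z"];P=np.dstack([n[...,0]*z,n[...,1]*z,z])
    W=(P-np.array(d["t"]))@np.array(d["R"]); W[z==0]=np.nan
    return W
def proj(d,X):
    return cv2.projectPoints(np.array(X,float).reshape(-1,1,3),cv2.Rodrigues(np.array(d["R"]))[0],np.array(d["t"],float),np.array(d["intrinsics"]),np.array([d["k1"],0,0,0,0.]))[0].reshape(-1,2)
def circ(p,r):
    f=least_squares(lambda c:np.hypot(*(p-c).T)-r,p.mean(0),loss="soft_l1",f_scale=.001)
    return f.x,np.sqrt(np.mean(f.fun**2))
E
python3 - <<'E'
from h import *
T={"top":dict(base=(284,211),deep=(308,173),medium=(330,215),shallow=(352,177),lid=(271,174),big=(215,188),salt=(396,219)),
"scene":dict(base=(285,215),deep=(324,192),medium=(333,231),shallow=(371,210),lid=(292,185),big=(233,180),salt=(400,253))}
H=dict(base=.020,deep=.064,medium=.046,shallow=.030,lid=.015,big=.011,salt=.09);R=dict(base=.0285,deep=.0285,medium=.0285,shallow=.0285,lid=.02,big=.03,salt=.01)
for c in T:
    d=capture(c);W=cloud(d)
    for n,(u,v) in T[c].items():
        P=W[v-32:v+32,u-32:u+32].reshape(-1,3);P=P[~np.isnan(P[:,0])]
        ctr=np.nanmedian(W[v-3:v+4,u-3:u+4].reshape(-1,3),0)
        P=P[np.hypot(*(P[:,:2]-ctr[:2]).T)<.055]
        z=P[:,2];S=P[(abs(z-H[n])<.005)]
        h=np.histogram(z,np.arange(-.01,.11,.005))[0]
        if len(S)>8:
            x,e=circ(S[:,:2],R[n]); print(c,n,len(S),x.round(4),round(e,4),"median",np.median(S,0).round(4),h)
        else: print(c,n,ctr,h)
E
```

```text
top base 144 [ 0.4086 -0.1375] 0.0076 median [ 0.4099 -0.1348  0.017 ] [  8  17 161 214 364 112  32   1   0   0   0   0   0   0   0   0   0   0
   0   0   0   0   0]
top deep 78 [ 0.5327 -0.1988] 0.0012 median [ 0.536  -0.2008  0.0636] [  0   6 281 255 119  52  16  15  17  21  21  22  16  22  49  20   0   0
   0   0   0   0   0]
top medium 70 [ 0.4083 -0.2844] 0.0011 median [ 0.4097 -0.2877  0.0462] [  8  64 334 233 143  71  11  17  12  18  26  46   5   0   0   0   0   0
   0   0   0   0   0]
top shallow 71 [ 0.5452 -0.3431] 0.0012 median [ 0.5484 -0.342   0.0298] [  0  13 320 279 148  75  19  38  33   3   0   0   0   0   0   0   0   0
   0   0   0   0   0]
top lid 231 [ 0.5284 -0.0898] 0.0077 median [ 0.5247 -0.0903  0.0154] [  0  14 363 277 104 127  14   4   9  18   5   0   0   0   0   0   0   0
   0   0   0   0   0]
top big 385 [0.4481 0.0662] 0.0175 median [0.44   0.0614 0.0093] [  0   1  48 273 102 344 156   5   6  11  20   1   0   0   0   0   0   0
   0   0   0   0   0]
top salt 61 [ 0.4168 -0.4726] 0.0036 median [ 0.4166 -0.4723  0.0881] [  4 282 448  34   3   7   7   4  14  1
[... 524 characters left out ...]
 0   0   0   0
   0   0   0   0   0]
scene shallow 95 [ 0.5442 -0.3401] 0.0017 median [ 0.5519 -0.3403  0.0292] [  0   8 293 175 120  75  44  59  36   0   0   0   0   0   0   0   0   0
   0   0   0   0   0]
scene lid 167 [ 0.5254 -0.0871] 0.0069 median [ 0.5191 -0.0916  0.0152] [  0   5 250 229  69  98   9   8  11  19   2   0   0   0   0   0   0   0
   0   0   0   0   0]
scene big 289 [0.4403 0.0692] 0.0148 median [0.4262 0.0556 0.0089] [  0   2  27 240  52 226 123   7   5  20  12   0   0   0   0   0   0   0
   0   0   0   0   0]
scene salt 62 [ 0.418 -0.47 ] 0.0036 median [ 0.4156 -0.4701  0.0868] [  0 120 420  35  19  19  18  20  33  25  29  29  25  34  17  13  21  26
  31  57   5   0   0]
```

```bash
cat >> h.py <<'E'
def onplane(d,px,z):
    n=cv2.undistortPoints(np.array(px,float).reshape(-1,1,2),np.array(d["intrinsics"]),np.array([d["k1"],0,0,0,0.])).reshape(-1,2)
    R=np.array(d["R"]);o=-R.T@np.array(d["t"]);r=np.c_[n,np.ones(len(n))]@R
    return (o+r*((z-o[2])/r[:,2])[:,None])[:,:2]
E
python3 - <<'E'
from h import *
for c,b,l in(("top",(284,211),(271,174)),("scene",(285,215),(292,185))):
    d=capture(c);W=cloud(d);im=d["image"].astype(int)
    u,v=b;sub=im[v-20:v+20,u-20:u+20]
    br=(sub[...,2]-sub[...,0]>45).astype(np.uint8)
    k,lab,st,_=cv2.connectedComponentsWithStats(br);br=lab==1+np.argmax(st[1:,4])
    pts=np.argwhere(br)[:,::-1].astype(np.int32)
    hull=cv2.convexHull(pts);m=np.zeros(br.shape,np.uint8);cv2.fillConvexPoly(m,hull,1);m=cv2.erode(m,np.ones((3,3),np.uint8))
    ring=np.argwhere((m>0)&((sub[...,2]-sub[...,0])<45))[:,::-1]+[u-20,v-20]
    x,e=circ(onplane(d,ring,.02),.0285);print(c,"ring",x.round(4),round(e,4),len(ring))
    hp=onplane(d,hull.reshape(-1,2)+[u-20,v-20],.012);print(" disc",circ(hp,.042)[0].round(4))
    u,v=l;Z=W[v-15:v+15,u-15:u+15].reshape(-1,3);g=im[v-15:v+15,u-15:u+15].reshape(-1,3)
    K=Z[Z[:,2]>.027];print(" knob",K.mean(0).round(4),len(K))
    D=Z[(abs(Z[:,2]-.015)<.004)&(g.min(1)>185)];print(" disc c",cv2.minEnclosingCircle(D[:,:2].astype(np.float32)),len(D))
    V=W.reshape(-1,3)
    for n,x,y in(("deep",.532,-.197),("med",.408,-.283),("shal",.545,-.3415),("base",.408,-.136)):
        s=(abs(V[:,0]-x)<.12)&(abs(V[:,1]-y)<.06);Q=V[s];Q=Q[Q[:,2]>.07]
        print(" occ x",n,len(Q),Q[::max(1,len(Q)//4)].round(3).tolist())
        s=(abs(V[:,0]-x)<.06)&(abs(V[:,1]-y)<.12);Q=V[s];Q=Q[Q[:,2]>.07]
        print(" occ y",n,len(Q),Q[::max(1,len(Q)//4)].round(3).tolist())
for x,y,z in((.532,-.197,.034),(.545,-.3415,.012),(.408,-.283,.02),(.408,-.136,.05),(.408,-.136,.2),(.408,-.136,.3)):
    for q in([1,0,0,0],[.70711,.70711,0,0],[.70711,-.70711,0,0]):
        j=inverse_kinematics([x,y,z],q);print(x,y,z,q,None if j is None else np.round(j,2))
E
```

```text
top ring [ 0.408  -0.1374] 0.0014 75
 disc [ 0.4089 -0.1378]
 knob [ 0.5265 -0.0908  0.0358] 38
 disc c ((0.5287215113639832, -0.090388722717762), 0.028840094804763794) 176
 occ x deep 24 [[0.648, -0.254, 0.479], [0.645, -0.253, 0.478], [0.642, -0.257, 0.479], [0.641, -0.256, 0.472]]
 occ y deep 0 []
 occ x med 0 []
 occ y med 0 []
 occ x shal 141 [[0.665, -0.304, 0.633], [0.651, -0.321, 0.481], [0.647, -0.33, 0.479], [0.641, -0.323, 0.476], [0.664, -0.383, 0.439]]
 occ y shal 443 [[0.604, -0.444, 0.333], [0.603, -0.441, 0.276], [0.601, -0.442, 0.242], [0.56, -0.461, 0.317], [0.559, -0.461, 0.252]]
 occ x base 0 []
 occ y base 0 []
scene ring [ 0.4071 -0.135 ] 0.0016 50
 disc [ 0.4088 -0.1338]
 knob [ 0.5247 -0.0877  0.0349] 37
 disc c ((0.5278812646865845, -0.08689869195222855), 0.030324246734380722) 132
 occ x deep 33 [[0.65, -0.254, 0.482], [0.644, -0.257, 0.48], [0.644, -0.255, 0.475], [0.64, -0.257, 0.472], [0.645, -0.254, 0.46]]
 occ y deep 0 []
 occ x med 0 []
 occ y med 0 []
 occ x shal 184 [[0.664, -0.317, 0.563], [0.649, -0.311, 0.482], [0.641, -0.311, 0.473], [0.641, -0.31
[... 852 characters left out ...]
.71  2.4 ]
0.408 -0.136 0.05 [1, 0, 0, 0] [-0.48  0.38  2.05 -0.    0.71  1.09]
0.408 -0.136 0.05 [0.70711, 0.70711, 0, 0] [-0.48  0.38  2.05 -0.    0.71 -0.48]
0.408 -0.136 0.05 [0.70711, -0.70711, 0, 0] [-0.48  0.38  2.05 -0.    0.71  2.66]
0.408 -0.136 0.2 [1, 0, 0, 0] [-0.48  0.14  1.89 -0.    1.12  1.09]
0.408 -0.136 0.2 [0.70711, 0.70711, 0, 0] [-0.48  0.14  1.89 -0.    1.12 -0.48]
0.408 -0.136 0.2 [0.70711, -0.70711, 0, 0] [-0.48  0.14  1.89 -0.    1.12  2.66]
0.408 -0.136 0.3 [1, 0, 0, 0] [-0.48  0.04  1.73 -0.    1.37  1.09]
0.408 -0.136 0.3 [0.70711, 0.70711, 0, 0] [-0.48  0.04  1.73 -0.    1.37 -0.48]
0.408 -0.136 0.3 [0.70711, -0.70711, 0, 0] [-0.48  0.04  1.73 -0.    1.37  2.66]
```

```bash
cat >> h.py <<'E'
QX=[.70710678,.70710678,0,0]; QY=[1.,0,0,0]
def pick(x,y,z,q,hi=.17,op=.088):
    move_gripper(op)
    move_ptp([x,y,hi],q); servo_line([x,y,z+.03],rate=.25)
    hit=servo_line([x,y,z],rate=.08,contact_N=8); move_gripper(0)
    print("pick hit",hit,"gap",current_finger_gap(),"grip",current_grip_force(),"t",current_clock())
def place(x,y,z,q,hi):
    servo_line([*current_position()[:2],hi],rate=.25); print("lifted gap",current_finger_gap())
    servo_line([x,y,hi],q,rate=.2); servo_line([x,y,z+.012],rate=.2); sleep(.2)
    hit=servo_line([x,y,z-.003],rate=.03,contact_N=5)
    print("place hit",hit,"pos",np.round(current_position(),4),"want z",z,"F",np.round(current_force(),1),"t",current_clock())
def release(op=.088,up=.06):
    p=current_position(); move_gripper(op); servo_line([p[0],p[1],p[2]+up],rate=.2)
E
python3 - <<'E'
from h import *
move_ptp([.40,.15,.23],current_orientation())
pick(.5322,-.197,.034,QX)
place(.4078,-.1362,.044,QX,.12)
E
```

```text
pick hit False gap 0.060417788209147456 grip 30.000711120665073 t 6.1583
lifted gap 0.060351616454514916
place hit True pos [ 0.4082 -0.1364  0.0441] want z 0.044 F [-0.8 -0.5  3.1] t 8.6
```

```bash
cat >> h.py <<'E'
def rim(x,y,z):
    for c in("top","scene"):
        V=cloud(capture(c)).reshape(-1,3)
        V=V[(np.hypot(V[:,0]-x,V[:,1]-y)<.04)&(abs(V[:,2]-z)<.005)]
        f,e=circ(V[:,:2],.0285);A=np.c_[V[:,:2]-[x,y],np.ones(len(V))]
        print(c,"rim",f.round(4),round(e,4),len(V),"z",V[:,2].mean().round(4))
E
python3 - <<'E'
from h import *
release()
move_ptp([.408,-.283,.17],QX)
rim(.408,-.137,.074)
cv2.imwrite("pics/s1.png",cv2.resize(capture("scene")["image"][130:330,160:440],(800,571)))
E
```

```text
h.py:14: RuntimeWarning: Mean of empty slice.
  f=least_squares(lambda c:np.hypot(*(p-c).T)-r,p.mean(0),loss="soft_l1",f_scale=.001)
  ret = um.true_divide(
Traceback (most recent call last):
  File "h.py", line 37, in rim
    f,e=circ(V[:,:2],.0285);A=np.c_[V[:,:2]-[x,y],np.ones(len(V))]
        ~~~~^^^^^^^^^^^^^^^
  File "h.py", line 14, in circ
    f=least_squares(lambda c:np.hypot(*(p-c).T)-r,p.mean(0),loss="soft_l1",f_scale=.001)
ValueError: Initial guess is outside of provided bounds
```

The arm hides the stack from the top camera, so I step aside toward the shallow tier.

```bash
sed -i 's/^        f,e=circ(V/        if len(V)<15: print(c,"hidden",len(V)); continue\n&/' h.py
python3 - <<'E'
from h import *
move_ptp([.52,-.36,.17],QX)
rim(.408,-.137,.074)
cv2.imwrite("pics/s1.png",np.hstack([cv2.resize(capture(c)["image"][130:330,200:400],(400,400)) for c in("top","scene")]))
E
```

```text
top hidden 0
scene rim [ 0.4058 -0.1344] 0.0017 97 z 0.0732
```

View pics/s1.png

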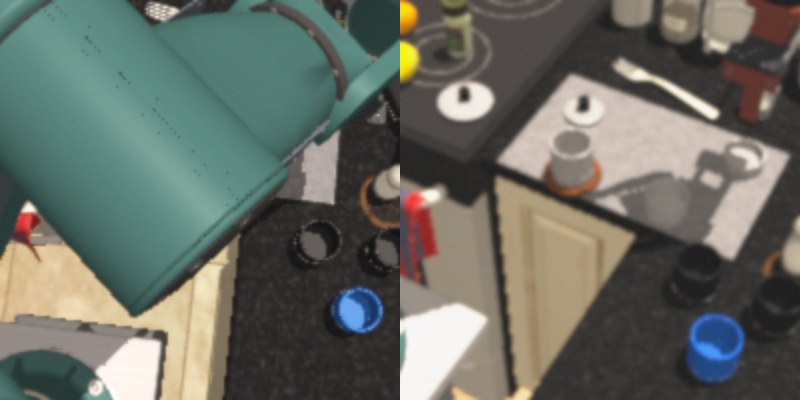

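The deep tier stands upright on the base at scene crop (572,155). I can't make out the medium near (666,202), which is in the arm's shadow, so I check depth.

Run:
```python
from h import *
print(current_finger_gap(),current_position())
rim(.408,-.283,.046); rim(.545,-.342,.030)
print([(s["conf"],s["xy"]) for s in spot_in("scene","medium_center")])
d=capture("scene");print(proj(d,[.408,-.283,.025]))
cv2.imwrite("pics/s2.png",cv2.resize(cv2.convertScaleAbs(d["image"][180:280,270:410],alpha=1.6),(800,571)))
V=cloud(d)[200:260,310:360];print(V[::10,::6,2].round(3))
```

```text
0.0878441968814761 [ 0.5188029  -0.35852032  0.1698471 ]
top hidden 1
scene rim [ 0.4077 -0.2813] 0.0017 109 z 0.0452
top hidden 0
scene rim [ 0.5446 -0.3401] 0.0018 87 z 0.0294
[(0.93, [333.7, 231.6])]
[[333.18769397 232.36541396]]
[[ 0.005 -0.     0.004  0.009  0.006  0.006  0.002  0.007  0.004]
 [ 0.005  0.007  0.009  0.007  0.005  0.004  0.005  0.007  0.004]
 [ 0.007  0.006  0.007  0.044  0.047  0.007  0.005  0.008  0.002]
 [ 0.004  0.007  0.037  0.014  0.014  0.016  0.002  0.003  0.005]
 [-0.011 -0.004  0.004  0.021  0.025  0.015  0.005  0.005  0.004]
 [-0.082  0.001 -0.003  0.    -0.    -0.001  0.004  0.005  0.005]]
```

View pics/s2.png

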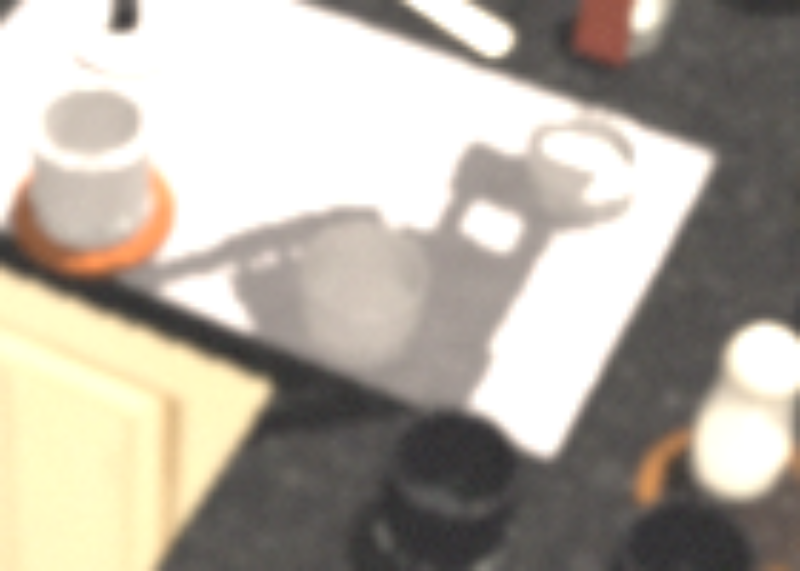

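The medium is at its original spot (crop 365,290), just shaded, and the deep tier is upright at (92,170). I go on with the medium.

Run:
```python
from h import *
pick(.408,-.283,.019,QX)
place(.4082,-.1362,.083,QX,.14)
if abs(current_position()[2]-.083)<.0025:
    release()
    move_ptp([.5447,-.3416,.17],QX)
    rim(.408,-.136,.110)
```

```text
pick hit False gap 0.05971813801862392 grip 30.000661541707814 t 14.0417
lifted gap 0.0597615383249205
place hit True pos [ 0.4085 -0.1363  0.0831] want z 0.083 F [-0.2 -0.6  4.2] t 16.5667
top hidden 0
scene rim [ 0.4054 -0.1341] 0.0016 107 z 0.1092
```

Run:
```python
from h import *
pick(.5447,-.3418,.013,QX)
place(.4084,-.136,.113,QX,.16)
if abs(current_position()[2]-.113)<.0025:
    release()
    move_ptp([.5447,-.3,.2],QX)
    rim(.408,-.136,.130)
    d=capture("scene");V=cloud(d).reshape(-1,3);K=V[(np.hypot(V[:,0]-.526,V[:,1]+.088)<.03)&(V[:,2]>.027)];print("knob",K.mean(0),len(K))
    cv2.imwrite("pics/s3.png",cv2.resize(d["image"][130:280,230:410],(720,600)))
```

```text
pick hit False gap 0.059579769762506965 grip 30.179020401556045 t 20.9333
lifted gap 0.05941526079034879
place hit True pos [ 0.4086 -0.1361  0.113 ] want z 0.113 F [-0.   0.7  4. ] t 24.0167
top hidden 0
scene rim [ 0.4058 -0.1343] 0.0016 116 z 0.129
knob [ 0.52914299 -0.0873129   0.03779094] 15
```

View pics/s3.png

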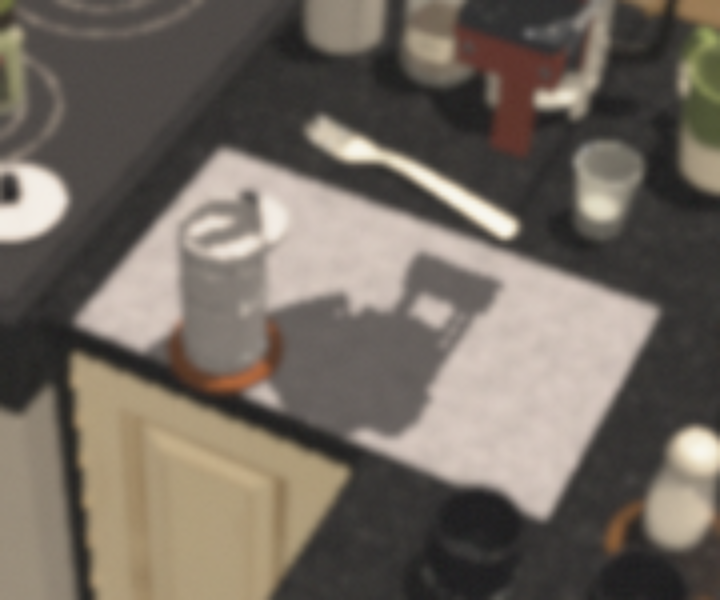

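The stack is upright at (222,290), with the lid behind it at (265,215). Next is the lid, gripped by its knob and closing along y, so the gripper body clears the stack.

Run:
```python
from h import *
pick(.530,-.089,.017,QY,hi=.2,op=.06)
place(.4086,-.1361,.137,QY,.175)
```

```text
pick hit False gap 0.01941254974456328 grip 30.000285274581984 t 30.4
lifted gap 0.019044885269744814
place hit True pos [ 0.409  -0.1362  0.1368] want z 0.137 F [-1.9  0.   6.6] t 32.9083
```

Run:
```python
from h import *
release(op=.06,up=.08)
move_ptp([.16,.5,.3],[.1335,.99105,0,0])
P=[]
for c in("top","scene"):
    d=capture(c);V=cloud(d).reshape(-1,3);N=np.hypot(V[:,0]-.408,V[:,1]+.136)<.04
    K=V[N&(V[:,2]>.145)];D=V[N&(abs(V[:,2]-.135)<.006)]
    A=np.c_[D[:,:2]-[.408,-.136],np.ones(len(D))];s=np.linalg.lstsq(A,D[:,2],rcond=None)[0]
    print(c,"knob",K.mean(0).round(4),len(K),"disc",cv2.minEnclosingCircle(D[:,:2].astype(np.float32)),"plane",s.round(4),len(D))
    u,v=proj(d,[.408,-.136,.08])[0].astype(int);P.append(cv2.resize(d["image"][v-40:v+40,u-40:u+40],(400,400)))
cv2.imwrite("pics/end.png",np.hstack(P));print(current_clock())
```

```text
top knob [ 0.4054 -0.137   0.1574] 42 disc ((0.40687549114227295, -0.13782952725887299), 0.030243009328842163) plane [ 0.0286 -0.0003  0.135 ] 320
scene knob [ 0.4037 -0.1357  0.1545] 52 disc ((0.4045771360397339, -0.13514141738414764), 0.031147904694080353) plane [0.029  0.0095 0.1351] 236
36.7917
```

View pics/end.png

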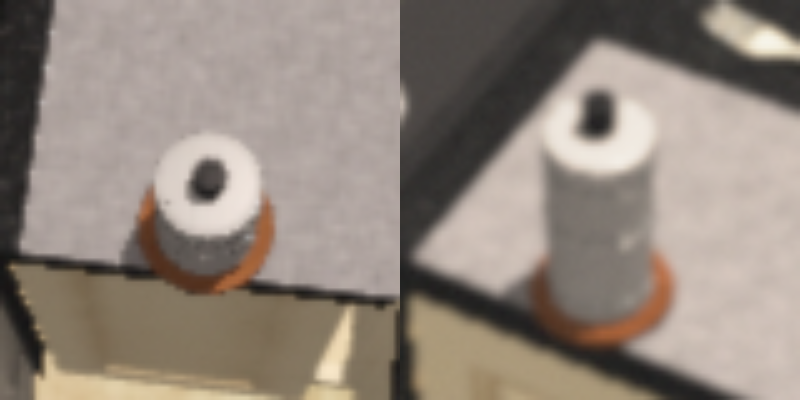

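The full stack stands upright: lid at crop left (208,185) and right (600,130), centred to within about 1–2 mm at the expected height. The arm is clear, so I hand in.

```bash
python3 -c "
from bench import *
print(close_job())"
```

```text
the job is handed in; nothing more can be done
None
```

The lunch box is stacked on its base (deep, medium, shallow, then the smaller lid), each part stopping at its seated height, and the job was handed in at about 37 s; no verdict came back, and the fitted lid tilt of about 0.03 rad is under the 0.06 limit.

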